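Counter-hold the hidden bolt head behind a pump bracket

TASK

The nut on the front of the vacuum pump's bracket has to be undone. First spray it: press the red cap of the oil can right down and let it spring back up. Then reach down from above into the gap behind the bracket, grip the bolt's brass head there across its two flat sides so that it stands upright and the spanner on the nut is level, and keep holding it so that it cannot turn: the program finishes with the head still firmly gripped, and without shifting or knocking over the loose things around.

Things in the scene. Friction and masses are not known exactly. Their poses are not given: they have to be found in the camera images.
- bracket: Fixed upright aluminium plate, 140 mm wide (y), 5 thick (x), 140 high, on a 6 mm thick foot; yaw up to 0.35 rad. Origin: on the table under the plate's middle; x points through the plate away from the robot to a fixed grey vacuum pump (120 x 200 mm, flat top at 138 mm, blue ribs), y along the plate. Bolt along x at y = 0, 112 mm up; nut and spanner on the front (-x), down to x = -24 mm.
- bolt_head (a point): Brass tab head of the bolt in the gap, 18 mm along the bolt (x, same as the bracket's x), 12 mm between its flat sides (y), 40 mm tall (z). Origin: its centre, 31.5 mm behind the plate's middle. One piece with nut and spanner, turning about x; free, it leans 0.35 rad. Fingers closing along the bracket's y at its centre's height with 20 to 40 N turn it upright; let go, it drops back.
- gap (a point): Mouth of the gap between bracket and pump, 140 mm above the table: its middle, above the bolt head. The gap is 58 mm wide along the bracket's x, open above and at both y ends; below the head it is clear down to the foot.
- spanner (a joint): Angle of bolt, head, nut and spanner together, rad: 0 = dark steel spanner level, head upright; positive as the spanner sags. Its weight (about 0.05 N m) drops it on a red stop peg at 0.35, its start. It reaches 130 mm from the bolt along the bracket's +y, 16 mm tall.
- can: Fixed blue spray can with a yellow band, 52 mm in diameter, in a black round holder 74 mm across, in front of the bracket on its -y side. Origin: on the table under its middle, z up; x points where its nozzle tube points (to the nut).
- cap_top (a point): Centre of the top of the can's round red cap, 26 mm in diameter, 166 mm above the table when up. A white tube, look only, 2 mm in radius, sticks out sideways.
- cap (a joint): How far the red cap is pressed down, m: 0 up, 0.006 right down; spring, 1.4 N at the start of its travel and 5.6 N right down; it comes back by itself.
- nut_tray: Loose blue tray with nuts, 80 x 100 x 22 mm, origin at the centre of its underside; leave alone.
- driver: Loose screwdriver with a red handle, 150 mm long, lying on the table; leave alone.
- beaker: Loose glass beaker, 66 mm wide, 85 mm high, origin at the centre of its underside; leave alone.
- jar: Loose amber jar with a black lid, 60 mm wide, 90 mm high, origin at the centre of its underside; leave alone.
- wash_bottle: Loose white bottle with a red top, 68 mm wide, 170 mm high, origin at the centre of its underside; leave alone.
- burner: Loose grey gas burner, 110 mm wide, 130 mm high, origin at the centre of its underside; leave alone.
- tube_rack: Loose wooden rack with five test tubes, 50 x 160 mm, 120 mm high, origin at the centre of its underside; leave alone.

How it is judged:
By the outcome, as a careful person would: the job done as asked, in the order asked, and still so for the second after the job is handed in, while the arm keeps its last pose, push and grip.
It also fails if it takes over 43 s, if anything falls off the work surface, if the arm or the gripper's body presses on something with over 40 N, if the wrist force passes 120 N, or if a joint passes its speed limit or range.

ROBOT

A 7-joint arm with a two-finger parallel gripper is mounted at the origin on the work surface. World frame = base frame: x ahead of the robot, y to its left, z up, the work surface at z = 0. Lengths are in m, angles in rad, forces in N, time in s.
With the tool pointing down it reaches from about 0.425 to 0.875 m from the base axis. Payload 9.9 kg.
Tool frame: the origin (TCP) lies midway between the tips of the shut fingers; the grasp point (between the pads) lies 19 mm behind it; z points along the fingers, y is the line along which they close (so a half turn about z gives the same grasp; the last joint's range is limited). The gripper opens to 85 mm and grips with 20 to 120 N. Pads are 22 mm wide; open, the fingers measure 114 mm over their backs; the gripper's body (76 mm by 85 mm) begins 54 mm behind the grasp point. The pads swing forward as they close: fully open they stand 13 mm farther back than shut.
Start: joints at [-1.233, 0.576, 0.025, 1.437, -0.015, 1.129, -0.057], TCP at [0.276, 0.616, 0.231] pointing down, gripper open.
Joint ranges: [-2.76, 2.76], [-0.34, 2.15], [-1.52, 1.57], [0.19, 2.46], [-1.09, 4.23], [0.17, 1.99], [-2.82, 2.82]. Speed limits (rad/s): [2.22, 2.22, 3.01, 3.01, 3.14, 3.14, 3.14].

INTERFACE

Orientations are given as a unit quaternion [x, y, z, w].
In Python, from rig import ctrl, capture, camera_params gives the robot as it stands.
- The arm moves only by the tool carry_out, never from a script. Its argument "moves" is a list of rows, each a list of 3 entries, a list of its own where there are three numbers: the shift along the tool's x, y, z in mm, then the turn, a rotation vector about the tool's x, y, z in degrees, then the finger opening in mm, from 0 to 85.4. A call has 1 to 12 rows; each row shifts and turns the commanded pose from where the row before left it, along the tool's axes as they then stand; what a row does not reach is not made up. A row lasts 1/8 s, in which the tool goes at most 62.5 mm and 10.7 degrees, less where a joint would pass 70% of its speed; a pose out of reach is approached as far as the arm can. A call with a gripper value outside its range is refused whole. The fingers move at their own pace and stop on an object; "newtons" is the grip in N (left out, the last holds). Time passes only in rows, so rows that do not move let the fingers close. It gives the time, the measured TCP pose, the force, the opening and the grip force at its end, in the units of the state.
- ctrl.state(): the state, without advancing time (a new reading comes with each control period).
- capture(name): name is "scene" or "side" or "wrist"; returns (picture, depth): 400x640x3 uint8, red, green, blue; 400x640 float32, m along the optical axis (not along the pixel's ray), 0 where there is no reading.
- camera_params(name): a dict with "fx", "fy", "cx", "cy" (pixels), "cam_to_world" (4x4, takes a point from camera to world coordinates). Camera axes: x right, y down, z forward; pixel columns grow to the right and rows downward; lengths in m; the calibration is good to about 2 mm. The wrist camera is an equidistant fisheye: a pixel r from the principal point sees the ray r / f radians off the axis. A picture is of the moment at which its call begins: read the wrist's pose just before it. camera_params takes no time and is no camera call; for the wrist camera it gives the pose at the moment of the call.
- ctrl.hand_in(): hands the job in; it is judged then, once.
The state is a dict: "time_s": time; "joint_pos": joint angles; "dq": joint speeds; "tau": joint torques, N m; "position": TCP position; "eef_rot": TCP orientation; "contact_force": force on the tool from outside, world axes, zero at the start; "moment": the same for the moment, N m; "gripper_width": finger opening in m; "finger_force": force on a finger pad.
Only numpy, scipy, OpenCV 4.12 (cv2) and the standard library are available. Lean on these libraries where they do the work, as an engineer would, in place of code of your own. Each camera call takes 0.05 s, during which the arm holds its last target. There are 200 camera calls.

## Working session

There is one attempt and no reset: what is moved stays moved. The work goes in short steps, Python scripts to look and compute and a tool call to move; the robot and the scene stay as the last step left them, time stands still between calls to the robot, and variables do not carry over. Pictures are saved under pics/ and viewed, at most 10 in all, crops included, and the job is handed in when it is done.

Besides the shell and the picture viewer there is one more tool, called after "Request:" in YAML: its name, and indented under it one key for each argument. carry_out: Moves the arm, as the interface text tells. Its arguments: {"type":"object","properties":{"moves":{"type":"array","items":{"type":"array"}},"newtons":{"type":"number"}},"required":["moves"]}

```bash
mkdir -p pics; ls; cat > h.py <<'E'
import numpy as np, cv2
from rig import ctrl, capture, camera_params
def snap(n,f):
    p=camera_params(n); im,d=capture(n); cv2.imwrite(f'pics/{f}.png',im[:,:,::-1]); np.savez(f'pics/{f}.npz',im=im,d=d,T=np.array(p['cam_to_world']),k=np.array([p['fx'],p['fy'],p['cx'],p['cy']]))
def cloud(f):
    z=np.load(f'pics/{f}.npz'); d=z['d'];fx,fy,cx,cy=z['k'];v,u=np.mgrid[:400,:640]
    P=np.stack([(u-cx)/fx*d,(v-cy)/fy*d,d,np.ones_like(d)],-1)@z['T'].T
    P=P[...,:3]; P[d==0]=np.nan; return z['im'],P
E
python3 - <<'E'
from h import *
s=ctrl.state(); print({k:np.round(v,3) for k,v in s.items()})
snap('scene','s0'); snap('side','d0')
E
```

```text
pics
{'time_s': np.float64(0.0), 'joint_pos': array([-1.233,  0.577,  0.025,  1.438, -0.015,  1.129, -0.056]), 'dq': array([-0.001,  0.001,  0.002, -0.001,  0.   ,  0.001,  0.002]), 'tau': array([ 0.0000e+00, -7.6576e+01,  2.2500e+00, -2.8599e+01,  1.5000e-02,
        1.2000e-02, -0.0000e+00]), 'position': array([0.276, 0.615, 0.23 ]), 'eef_rot': array([ 0.209,  0.978, -0.001, -0.   ]), 'contact_force': array([-0.775, -0.509, -0.615]), 'moment': array([-0.064,  0.036, -0.002]), 'finger_force': np.float64(0.0), 'gripper_width': np.float64(0.086)}
```

View pics/s0.png

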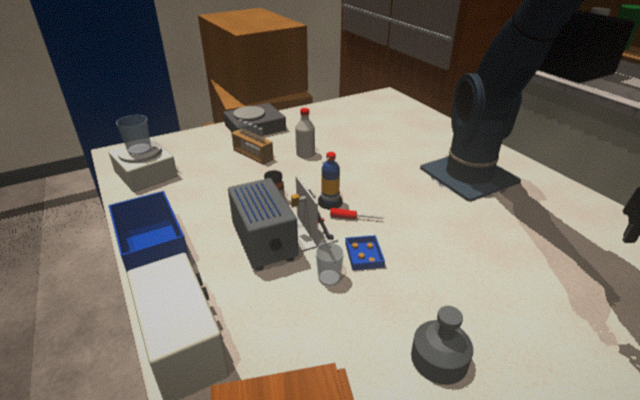

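View pics/d0.png

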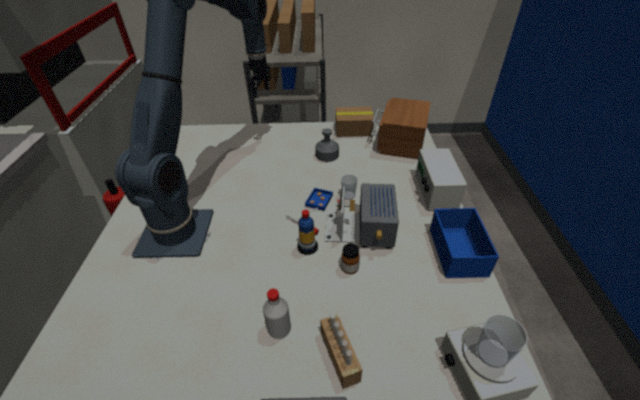

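The scene view shows the can at (331,180) with its red cap at about (331,156). The bracket edge is at (310,210), the pump at (262,220), the beaker at (329,263) and the jar at (274,182). In the side view the cap is at (305,213), the pump at (378,215), the jar at (350,258) and the beaker at (349,188).

```bash
python3 - <<'E'
from h import *
a=cv2.imread('pics/s0.png')[145:295,220:400]; b=cv2.imread('pics/d0.png')[165:285,280:410]
cv2.imwrite('pics/c1.png',cv2.resize(a,None,fx=4,fy=4,interpolation=cv2.INTER_CUBIC)); cv2.imwrite('pics/c2.png',cv2.resize(b,None,fx=5,fy=5,interpolation=cv2.INTER_CUBIC)[:600])
for f in('s0','d0'):
    im,P=cloud(f); i=im.astype(int); H=cv2.cvtColor(im,cv2.COLOR_RGB2HSV)
    red=(i[...,0]>130)&(i[...,1]<60)&(i[...,2]<60)&(P[...,2]>.15)&(P[...,2]<.18)&(P[...,0]>.4)
    q=P[red]; print(f,'cap',len(q),np.nanmedian(q,0),q.min(0),q.max(0))
    top=(abs(P[...,2]-.138)<.008)&(P[...,0]>.4)&(P[...,0]<1.1)
    m=(top).astype(np.uint8); n,l,st,c=cv2.connectedComponentsWithStats(m)
    for k in range(1,n):
        if st[k,4]>60:
            pts=P[l==k][:,:2].astype(np.float32)*1000; r=cv2.minAreaRect(pts); print(st[k,4],c[k],r, np.nanmedian(P[l==k][:,2]))
E
```

```text
s0 cap 43 [ 0.475407   -0.08156494  0.16685657] [ 0.4007538  -0.39118293  0.16210795] [ 0.49174248 -0.07062203  0.17178986]
393 [113.87277354  69.48346056] ((887.498291015625, -1252.6710205078125), (34.59577178955078, 424.97552490234375), 89.355224609375) 0.13763077173954652
125 [136.2   140.168] ((932.6768188476562, -495.5318908691406), (40.74330520629883, 79.15047454833984), 83.26453399658203) 0.13759565287765207
106 [330.02830189 163.93396226] ((482.7838134765625, -79.29308319091797), (35.252986907958984, 39.512657165527344), 59.33933639526367) 0.1351186042550359
136 [306.39705882 190.55147059] ((599.0755004882812, 6.787506103515625), (141.94503784179688, 16.10239028930664), 84.9814224243164) 0.137422847962766
2304 [260.48741319 204.05034722] ((724.3267211914062, -4.538116455078125), (201.2608184814453, 118.92574310302734), 84.76134490966797) 0.1352370178404197
2913 [171.44696189 305.11637487] ((989.6314086914062, 201.83677673339844), (232.6407470703125, 113.70166015625), 89.71775817871094) 0.13070367738470834
73 [133.89041096 277.01369863] ((1036.1207275390625, 114.96206665039062
[... 711 characters left out ...]
 192.3793487548828), (235.42015075683594, 109.89156341552734), 89.85494232177734) 0.13095112943954934
1381 [378.22809558 203.69659667] ((721.57080078125, -12.23443603515625), (202.64463806152344, 116.65904235839844), 84.57445526123047) 0.13491224672132618
82 [305.06097561 220.69512195] ((477.068115234375, -93.67108917236328), (39.16292190551758, 33.18277359008789), 4.518601894378662) 0.1352109227940002
177 [503.22033898 335.27683616] ((944.7594604492188, -503.55169677734375), (29.358572006225586, 71.35667419433594), 46.74769592285156) 0.1385488348480648
125 [491.168 354.224] ((908.4173583984375, -539.2518310546875), (31.084482192993164, 76.3707275390625), 42.31600570678711) 0.138361932861077
```

View pics/c1.png

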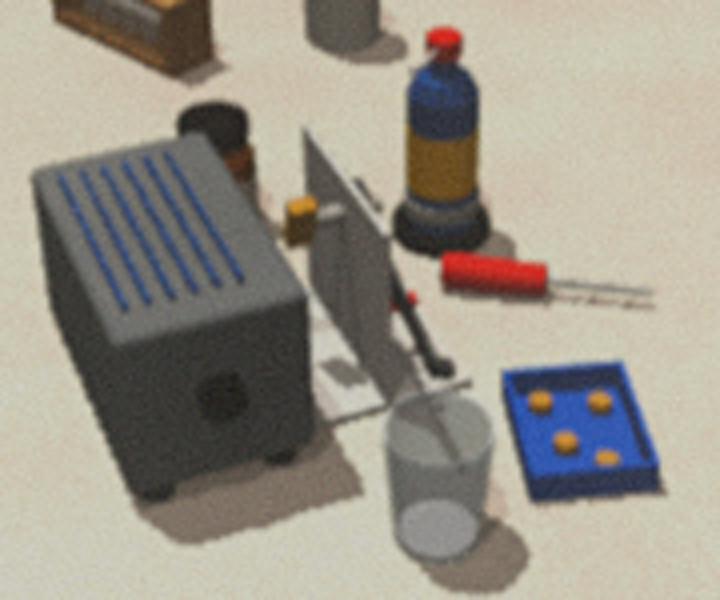

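View pics/c2.png

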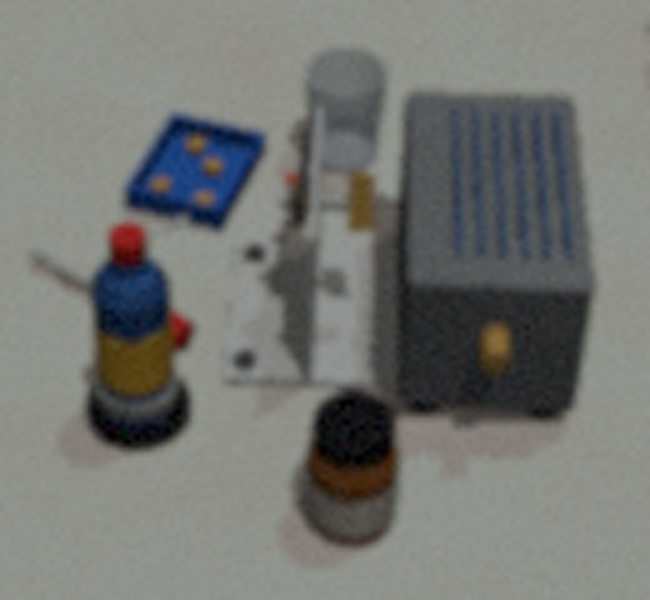

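The crops show the cap at scene pixel (331,155) and the brass head at scene (295,200) and side (352,205). The beaker stands at the plate's +y end and the jar off its -y end. I'll move above and look with the wrist camera for finer positions.

```bash
cat >> h.py <<'E'
from scipy.spatial.transform import Rotation as R
def go(p,yaw=None):
    s=ctrl.state(); A=R.from_quat(s['eef_rot']); 
    d=A.inv().apply(np.array(p)-s['position'])*1000
    o=''
    if yaw is not None:
        B=R.from_matrix(np.array([[-np.cos(yaw),-np.sin(yaw),0],[-np.sin(yaw),np.cos(yaw),0],[0,0,-1]]).T@np.diag([1,1,1])) if 0 else R.from_matrix(np.column_stack([[-np.cos(yaw),-np.sin(yaw),0],[-np.sin(yaw),np.cos(yaw),0],[0,0,-1]]))
        o=np.round((A.inv()*B).as_rotvec(degrees=True),2)
    print('shift',np.round(d,1),'turn',o,'t',s['time_s'],'pos',np.round(s['position'],4))
E
python3 - <<'E'
from h import *
go([.52,0,.36],-.09)
for f in('s0','d0'):
    im,P=cloud(f); i=im.astype(int)
    red=(i[...,0]>130)&(i[...,1]<70)&(i[...,2]<70)&(abs(P[...,2]-.165)<.012)&(abs(P[...,0]-.48)<.04)&(abs(P[...,1]+.085)<.04)
    q=P[red]; print(f,'cap',len(q),(q.min(0)+q.max(0))/2,q.mean(0),q.min(0),q.max(0))
    ye=(i[...,0]>110)&(i[...,0]>i[...,2]*1.8)&(i[...,1]>.5*i[...,0])&(abs(P[...,2]-.115)<.03)&(abs(P[...,0]-.635)<.04)&(abs(P[...,1])<.06)
    q=P[ye]; print('head',len(q),q.mean(0),q.min(0),q.max(0))
E
```

```text
shift [-474.4 -461.9 -128.7] turn [-8.000e-02 -1.000e-02 -1.901e+01] t 0.1 pos [0.2762 0.6155 0.2305]
s0 cap 26 [ 0.48295402 -0.08074654  0.16488487] [ 0.48244023 -0.07774568  0.16550197] [ 0.47416555 -0.09087105  0.16210795] [ 0.49174248 -0.07062203  0.16766179]
head 29 [0.63420565 0.00703034 0.12698892] [ 0.60146067 -0.04465189  0.08960879] [0.64461338 0.0153727  0.13265893]
d0 cap 19 [ 0.47701409 -0.08533161  0.16678357] [ 0.47800245 -0.08534577  0.16611604] [ 0.4691241  -0.09547295  0.16317851] [ 0.48490407 -0.07519027  0.17038863]<stdin>:8: RuntimeWarning: Mean of empty slice.
  ret = um.true_divide(
Traceback (most recent call last):
ValueError: zero-size array to reduction operation minimum which has no identity
```

Request:
carry_out:
  moves:
    - [[-20,-20,-40],[0,0,0],85]
    - [[-40,-40,-20],[0,0,0],85]
    - [[-41,-40,-9],[0,0,0],85]
    - [[-41,-40,-9],[0,0,0],85]
    - [[-41,-40,-9],[0,0,0],85]
    - [[-41,-40,-9],[0,0,0],85]
    - [[-41,-40,-9],[0,0,0],85]
    - [[-41,-40,-8],[0,0,0],85]
    - [[-41,-40,-8],[0,0,0],85]
    - [[-41,-40,-8],[0,0,0],85]
    - [[-41,-40,0],[0,0,0],85]
    - [[-45,-42,0],[0,0,0],85]

```text
time_s: 1.6
position: [0.5199, -0.0011, 0.3603]
eef_rot: [0.209, 0.978, 0.0, 0.0]
contact_force: [1.9, -0.2, 0.4]
gripper_width: 0.085
finger_force: 0.0
```

Request:
carry_out:
  moves:
    - [[0,0,0],[0,0,-9.5],85]
    - [[0,0,0],[0,0,-9.5],85]
    - [[0,0,0],[0,0,0],85]
    - [[0,0,0],[0,0,0],85]

```text
time_s: 2.1
position: [0.5195, 0.0003, 0.3602]
eef_rot: [0.047, 0.999, -0.0, -0.0]
contact_force: [0.2, -0.6, 0.5]
gripper_width: 0.0848
finger_force: 0.0
```

```bash
python3 - <<'E'
from h import *
go([.52,0,.36],-.09); print(ctrl.state()['joint_pos'])
snap('wrist','w0'); z=np.load('pics/w0.npz'); print(z['T'].round(3),z['k'])
E
```

```text
shift [-0.5 -0.3  0.2] turn [-0.   -0.02 -0.22] t 2.1 pos [5.195e-01 3.000e-04 3.602e-01]
[-0.27103595  0.25152979  0.24003154  1.6278684  -0.06197399  1.27004541
  1.45715556]
[[ 0.093  0.953  0.29   0.446]
 [ 0.996 -0.089 -0.028  0.008]
 [-0.001  0.291 -0.957  0.503]
 [ 0.     0.     0.     1.   ]] [309.70691629 309.70691629 318.66997129 200.74983455]
```

View pics/w0.png

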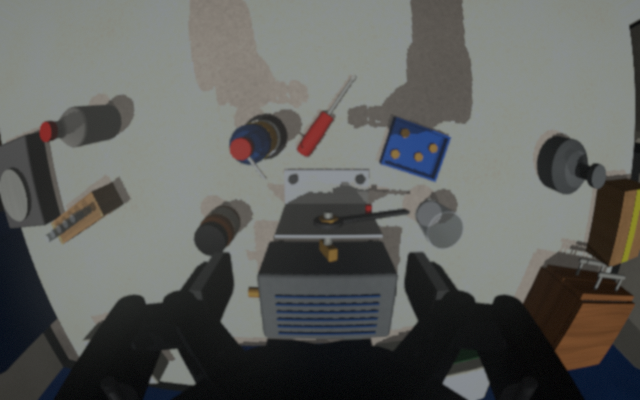

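The wrist view shows the cap at (241,150), the plate's top edge around row 237 across columns 272–383, the brass head at (328,250), the beaker at (440,220) and the jar at (217,228).

```bash
cat >> h.py <<'E'
def wray(f,uv,h):
    z=np.load(f'pics/{f}.npz'); fx,fy,cx,cy=z['k']; T=z['T']; out=[]
    for u,v in uv:
        a=np.array([(u-cx)/fx,(v-cy)/fy]); r=np.hypot(*a); d=np.append(a/r*np.sin(r),np.cos(r)); w=T[:3,:3]@d; out.append(T[:3,3]+w*(h-T[2,3])/w[2])
    return np.array(out)
E
python3 - <<'E'
from h import *
a=cv2.imread('pics/w0.png')[130:275,225:400]
cv2.imwrite('pics/c3.png',cv2.convertScaleAbs(cv2.resize(a,None,fx=4,fy=4,interpolation=cv2.INTER_CUBIC),alpha=1.5))
E
```

```text
(no output)
```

View pics/c3.png

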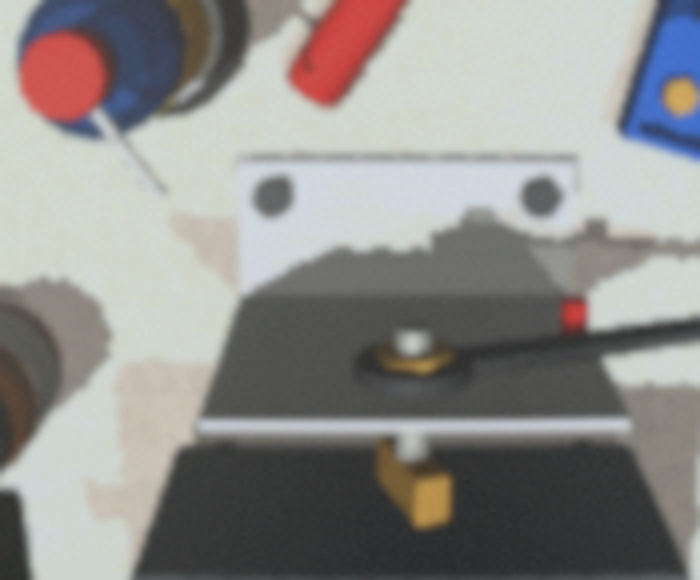

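Crop c3 shows the cap disc centred at about (64,76), the plate's top edge from (197,425) to (630,425), and the head's lit top face at about (432,500), leaning towards +y.

```bash
python3 - <<'E'
from h import *
C=lambda l:[((x+.5)/4-.5+225,(y+.5)/4-.5+130) for x,y in l]
print('cap',wray('w0',C([(64,76),(20,76),(108,76)]),.166))
e=wray('w0',C([(197,425),(630,424)]),.140); d=e[1]-e[0]; m=e.mean(0)
yaw=np.arctan2(-d[0],d[1]); print('plate',e,np.linalg.norm(d),yaw,m)
x=np.array([np.cos(yaw),np.sin(yaw),0]); print('head',m+.0315*x,'top seen',wray('w0',C([(432,500)]),.135))
c=e.copy()
# pump top corners from full image
q=wray('w0',[(269,242),(389,242)],.138); print('pump?',q)
z=np.load('pics/w0.npz');print(z['d'][150,241],z['d'][236,328],z['d'][228:240,350])
E
```

```text
cap [[ 0.47938953 -0.08224293  0.166     ]
 [ 0.47780174 -0.09505225  0.166     ]
 [ 0.48090065 -0.06965333  0.166     ]]
plate [[ 0.59744309 -0.06368405  0.14      ]
 [ 0.61041891  0.07530236  0.14      ]] 0.13959080805137117 -0.09309052062833123 [0.603931   0.00580915 0.14      ]
head [0.63529461 0.00288103 0.14      ] top seen [[0.63347405 0.00931876 0.135     ]]
pump? [[ 0.60640915 -0.07179752  0.138     ]
 [ 0.62155163  0.08478818  0.138     ]]
0.3367153 0.3917924 [0.41522813 0.41018003 0.4053408  0.40495145 0.40103084 0.39646173
 0.3925565  0.39217827 0.39172935 0.39267904 0.3936395  0.5455383 ]
```

```bash
python3 - <<'E'
from h import *
go([.4793,-.0825,.190],-.093)
E
```

```text
shift [ 32.3 -86.3 170.2] turn [-0.   -0.01  0.  ] t 2.15 pos [5.196e-01 4.000e-04 3.602e-01]
```

Request:
carry_out:
  moves:
    - [[11,-29,10],[0,0,0],0]
    - [[11,-29,20],[0,0,0],0]
    - [[10.3,-28.3,30],[0,0,0],0]
    - [[0,0,40],[0,0,0],0]
    - [[0,0,40],[0,0,0],0]
    - [[0,0,30],[0,0,0],0]
    - [[0,0,0],[0,0,0],0]
    - [[0,0,0],[0,0,0],0]
    - [[0,0,0],[0,0,0],0]

```text
time_s: 3.28
position: [0.4805, -0.0828, 0.1916]
eef_rot: [0.045, 0.999, -0.0, 0.001]
contact_force: [0.7, 1.1, 0.0]
gripper_width: -0.0
finger_force: 0.0
```

```bash
python3 - <<'E'
from h import *
go([.4793,-.0825,.170],-.093); print(ctrl.state()['gripper_width'])
E
```

```text
shift [ 1.3  0.2 21.6] turn [0.   0.13 0.15] t 3.275 pos [ 0.4805 -0.0828  0.1916]
-3.891987901687252e-05
```

Request:
carry_out:
  moves:
    - [[0.5,0,12],[0,0,0],0]
    - [[0.5,0,10],[0,0,0],0]
    - [[0,0,3],[0,0,0],0]
    - [[0,0,3],[0,0,0],0]
    - [[0,0,0],[0,0,0],0]

```text
time_s: 3.9
position: [0.4782, -0.0825, 0.1621]
eef_rot: [0.045, 0.999, 0.0, -0.001]
contact_force: [-2.8, 1.4, 4.5]
gripper_width: 0.0001
finger_force: 2.0
```

Request:
carry_out:
  moves:
    - [[0,0,2],[0,0,0],0]
    - [[0,0,1],[0,0,0],0]
    - [[0,0,0],[0,0,0],0]
    - [[0,0,0],[0,0,0],0]

```text
time_s: 4.4
position: [0.4786, -0.0827, 0.16]
eef_rot: [0.045, 0.999, 0.0, 0.0]
contact_force: [-5.9, 1.8, 13.2]
gripper_width: 0.0005
finger_force: 6.8
```

Request:
carry_out:
  moves:
    - [[0,0,1],[0,0,0],0]
    - [[0,0,0],[0,0,0],0]
    - [[0,0,0],[0,0,0],0]

```text
time_s: 4.78
position: [0.4786, -0.0827, 0.1597]
eef_rot: [0.045, 0.999, 0.0, 0.0]
contact_force: [-9.3, 2.9, 25.0]
gripper_width: -0.0002
finger_force: 12.6
```

Request:
carry_out:
  moves:
    - [[0,0,-4],[0,0,0],0]
    - [[0,0,-15],[0,0,0],0]
    - [[0,0,-40],[0,0,0],0]
    - [[0,0,-50],[0,0,0],60]
    - [[0,0,-40],[0,0,0],60]
    - [[0,0,0],[0,0,0],60]
    - [[0,0,0],[0,0,0],60]

```text
time_s: 5.65
position: [0.4787, -0.0826, 0.3068]
eef_rot: [0.045, 0.999, -0.0, 0.0]
contact_force: [-0.6, -0.8, -0.0]
gripper_width: 0.0599
finger_force: 0.0
```

```bash
python3 - <<'E'
from h import *
snap('wrist','w1'); snap('side','d1')
im,P=cloud('d1'); i=im.astype(int)
red=(i[...,0]>130)&(i[...,1]<70)&(i[...,2]<70)&(abs(P[...,2]-.165)<.02)&(abs(P[...,0]-.48)<.04)&(abs(P[...,1]+.085)<.04)
q=P[red]; print(len(q),q.min(0),q.max(0)); _,Q=cloud('d0'); q=Q[red]; print(np.nanmax(abs(P[red]-q),0))
go([.6353,.0029,.24],-.093); print(ctrl.state()['contact_force'])
E
```

```text
20 [ 0.4688642  -0.09225366  0.16318969] [ 0.48788663 -0.07632583  0.16837534]
[0.00028779 0.00472457 0.00430644]
shift [-148.8   99.3   65.9] turn [-0.01 -0.1   0.16] t 5.75 pos [ 0.4783 -0.0826  0.3062]
[ 0.28134327 -0.42310334 -0.76226519]
```

Request:
carry_out:
  moves:
    - [[-30,20,0],[0,0,0],60]
    - [[-30,20,0],[0,0,0],60]
    - [[-30,20,0],[0,0,0],60]
    - [[-30,20,0],[0,0,0],60]
    - [[-28.8,19.3,16],[0,0,0],60]
    - [[0,0,20],[0,0,0],60]
    - [[0,0,30],[0,0,0],60]
    - [[0,0,0],[0,0,0],60]
    - [[0,0,0],[0,0,0],60]

```text
time_s: 6.88
position: [0.6361, 0.0027, 0.2417]
eef_rot: [0.045, 0.999, -0.0, 0.0]
contact_force: [0.1, 0.9, 0.0]
gripper_width: 0.0599
finger_force: 0.0
```

```bash
python3 - <<'E'
from h import *
go([.6353,.0029,.093],-.093); snap('wrist','w2')
a=cv2.imread('pics/w2.png'); cv2.imwrite('pics/c4.png',cv2.convertScaleAbs(cv2.resize(a[200:400,200:440],None,fx=3,fy=3,interpolation=cv2.INTER_CUBIC),alpha=1.6))
E
```

```text
shift [  0.9   0.2 148.7] turn [-0.01  0.01  0.15] t 6.875 pos [0.6361 0.0027 0.2417]
```

View pics/c4.png

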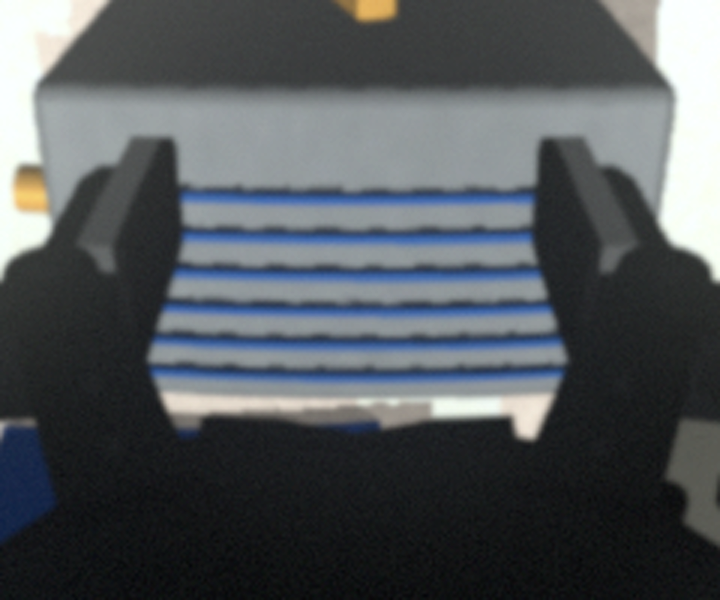

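Crop c4 shows the fingers above the pump top in parallax, and the pump's near top edge at crop row ~88 over columns 40–672. I'll check that edge against the expected gap.

```bash
python3 - <<'E'
from h import *
C=lambda l:[((x+.5)/3-.5+200,(y+.5)/3-.5+200) for x,y in l]
e=wray('w2',C([(40,90),(670,90)]),.138); x=np.array([np.cos(-.093),np.sin(-.093),0]); m=e.mean(0)
print(e,'gap mid from pump',m-.029*x,'len',np.linalg.norm(e[1]-e[0]),np.arctan2(-(e[1]-e[0])[0],(e[1]-e[0])[1]))
e=wray('w0',[((197+.5)/4-.5+225,236),((630.5)/4-.5+225,235.8)],.14).mean(0);print('from plate',e+.0315*x)
z=np.load('pics/w2.npz'); print(z['d'][180:235:3,320].round(3))
E
```

```text
[[ 0.6556678  -0.09302794  0.138     ]
 [ 0.67248652  0.09415766  0.138     ]] gap mid from pump [0.63520248 0.00325798 0.138     ] len 0.18793967139508772 -0.08960992358446097
from plate [0.63550575 0.00286883 0.14      ]
[0.273 0.272 0.262 0.26  0.262 0.261 0.262 0.263 0.264 0.328 0.32  0.309
 0.302 0.296 0.286 0.281 0.273 0.272 0.269]
```

The plate and the pump edge both give (0.635, 0.003) for the gap middle. Next I descend.

Request:
carry_out:
  moves:
    - [[0.5,0,30],[0,0,0],60]
    - [[0,0,30],[0,0,0],60]
    - [[0,0,30],[0,0,0],60]
    - [[0,0,20],[0,0,0],60]
    - [[0,0,0],[0,0,0],60]

```text
time_s: 7.55
position: [0.6351, 0.0029, 0.131]
eef_rot: [0.045, 0.999, -0.0, -0.001]
contact_force: [0.2, -0.2, 1.4]
gripper_width: 0.06
finger_force: 0.0
```

Request:
carry_out:
  moves:
    - [[0,0,20],[0,0,0],60]
    - [[0,0,17],[0,0,0],60]
    - [[0,0,0],[0,0,0],60]
    - [[0,0,0],[0,0,0],60]

```text
time_s: 8.05
position: [0.6358, 0.0028, 0.0951]
eef_rot: [0.045, 0.999, 0.0, 0.0]
contact_force: [0.3, 1.0, 0.3]
gripper_width: 0.0601
finger_force: 0.0
```

```bash
python3 - <<'E'
from h import *
go([.6353,.0029,.093],-.093); print(ctrl.state()['contact_force'])
E
```

```text
shift [0.6 0.  2.1] turn [0.01 0.05 0.16] t 8.05 pos [0.6358 0.0028 0.0951]
[0.30341371 0.956386   0.34323477]
```

Request:
carry_out:
  moves:
    - [[0,0,2.5],[0,0,0],30]
    - [[0,0,0],[0,0,0],20]
    - [[0,0,0],[0,0,0],10]
    - [[0,0,0],[0,0,0],5]
    - [[0,0,0],[0,0,0],5]
    - [[0,0,0],[0,0,0],5]
    - [[0,0,0],[0,0,0],5]
    - [[0,0,0],[0,0,0],5]
    - [[0,0,0],[0,0,0],5]
  newtons: 32

```text
time_s: 9.18
position: [0.6352, 0.0019, 0.0918]
eef_rot: [0.045, 0.999, -0.0, -0.0]
contact_force: [0.1, -5.0, -1.0]
gripper_width: 0.0115
finger_force: 32.7
```

```bash
python3 - <<'E'
from h import *
go([.6353,.0029,.093],-.093); s=ctrl.state(); print(s['contact_force'],s['moment'],s['gripper_width'],s['finger_force'])
snap('scene','s2'); snap('wrist','w3')
a=cv2.imread('pics/s2.png')[165:290,270:360]; b=cv2.imread('pics/w3.png')[120:270,240:440]
f=lambda x:cv2.convertScaleAbs(cv2.resize(x,(400,int(400*x.shape[0]/x.shape[1])),interpolation=cv2.INTER_CUBIC),alpha=1.5)
a,b=f(a),f(b); o=np.zeros((600,800,3),np.uint8); o[:a.shape[0],:400]=a[:600]; o[:b.shape[0],400:]=b; cv2.imwrite('pics/c5.png',o)
E
```

```text
shift [ 0.   1.  -1.2] turn [-0.05 -0.01  0.12] t 9.175 pos [0.6352 0.0019 0.0918]
[ 0.07590194 -4.98289773 -0.99929014] [-1.07059502  0.18595031 -0.08430874] 0.011461050324496435 32.700639066752046
```

View pics/c5.png

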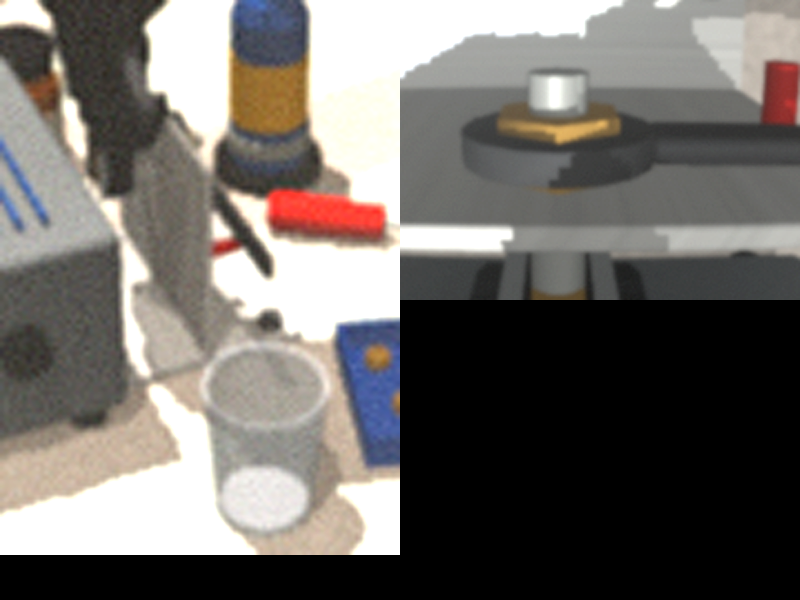

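Crop c5 shows the spanner lifted clear of the red peg and level, with the fingers straddling the brass head at about (560,275). I'll trim out the small side load and hold.

Request:
carry_out:
  moves:
    - [[0,-0.8,0],[0,0,0],5]
    - [[0,0,0],[0,0,0],5]
    - [[0,0,0],[0,0,0],5]
    - [[0,0,0],[0,0,0],5]
  newtons: 35

```text
time_s: 9.78
position: [0.6352, 0.002, 0.0918]
eef_rot: [0.045, 0.999, -0.0, -0.0]
contact_force: [-2.2, -4.1, -0.1]
gripper_width: 0.0119
finger_force: 34.2
```

```bash
python3 - <<'E'
from h import *
snap('wrist','w4'); snap('side','d4')
p=wray
z=np.load('pics/w4.npz'); z3=np.load('pics/w3.npz'); print(np.abs(z['im'].astype(int)-z3['im']).mean())
# heights along spanner: depth cloud (fisheye: depth along axis)
fx,fy,cx,cy=z['k']; v,u=np.mgrid[:400,:640]; a=(u-cx)/fx;b=(v-cy)/fy;r=np.hypot(a,b)+1e-9
D=np.stack([a/r*np.tan(r),b/r*np.tan(r),np.ones_like(r)],-1)*z['d'][...,None]
P=D@z['T'][:3,:3].T+z['T'][:3,3]; yaw=-.093; o=np.array([.604,.0058]); q=P[...,:2]-o
lx=q@[np.cos(yaw),np.sin(yaw)]; ly=q@[-np.sin(yaw),np.cos(yaw)]
for y in range(20,130,20):
    m=(abs(ly*1000-y)<5)&(lx>-.03)&(lx<-.005)&(P[...,2]>.05)&(P[...,2]<.15)
    print(y,m.sum(),np.percentile(P[...,2][m],[50,95]) if m.sum() else '')
A,B=np.load('pics/d0.npz')['im'],np.load('pics/d4.npz')['im']
a=lambda x:cv2.resize(x[150:390,230:420],None,fx=2,fy=2)
cv2.imwrite('pics/c6.png',np.hstack([a(A),a(B)])[:,:,::-1])
E
```

```text
0.9043515625
20 552 [0.1197612  0.12430479]
40 474 [0.11941649 0.12092631]
60 939 [0.08188482 0.1206525 ]
80 330 [0.11915762 0.12073383]
100 272 [0.11926354 0.1205567 ]
120 212 [0.11919288 0.1207489 ]
```

View pics/c6.png

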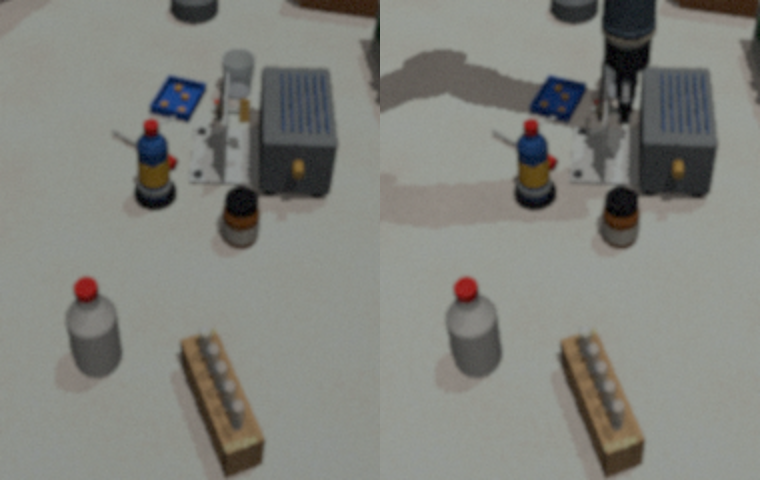

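The before/after crop shows nothing has shifted and the cap is back up. The spanner's top edge sits at 0.119–0.120 m along its whole length, so it is level. I'm handing in.

```bash
python3 -c "
from rig import ctrl; print(ctrl.hand_in())"
```

```text
the job is handed in; nothing more can be done
None
```

The job is handed in: I pressed the can's cap right down and it sprang back up, and the arm is holding the bolt head upright at about 34 N with the spanner level and nothing around it shifted.

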